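# Probe the warming pan through its lid port

### The job

Check the air in the warming pan with the probe thermometer: first take the cup-shaped cap off the port in the pan's lid and park it mouth down over the drying peg, seated on the peg's foot and let go. Then lift the probe out of its rest and lower its stem upright through the open port without ever touching the pan, lid or port, until the tip is about midway between the lid and the pan's floor, and finish still holding the probe there, steady and centred in the port. Leave the deli cup, the cupcakes and the timer where they stand.

Things in the scene. Friction and masses are not known exactly. Their poses are not given: they have to be found in the camera images.
- pan: Lidded metal warming pan, hollow and empty, immovable. Pan body 162 (x) x 176 (y) mm, lid 172 x 186 mm with its flat top 90 mm above the table; floor inside 3 mm and lid underside 84 mm above the table. Origin: centre of its underside, z up. The port stands on the lid 40 mm from the centre towards the pan's -x; a thin arched lifting bar, 24 mm high and 78 mm long along y, stands 50 mm from the centre towards +x.
- port (a point): Centre of the top opening of the port, which is an upright black plastic collar on the lid, 34 mm outside, round bore 24 mm wide right through the collar and the lid. This point is 18 mm above the lid's top, 108 mm above the table.
- cap: Cup-shaped aluminium cap, 44 mm across, 40 mm tall, closed at the top, open below (inside 38 mm wide, 36 mm deep), about 60 g. It starts mouth down over the port collar, its rim resting on the lid, loose. Origin: centre of its mouth (lower rim); z points to the closed end.
- peg: Drying peg, immovable steel: round foot 90 mm across and 12 mm high, with one upright peg 26 mm thick on it whose tapered top is 42 mm above the table. Origin: centre of the foot's underside, z up.
- rest: Probe rest, immovable steel: foot 75 (x) x 110 (y) x 10 mm, two posts, and on them a plate 56 (x) x 88 (y) mm whose top is 135 mm above the table, with a 14 mm hole in its middle. Origin: centre of the foot's underside, z up.
- probe: Probe thermometer, about 90 g: black upright handle block 44 (x) x 28 (y) x 62 (z) mm with a small display on its top, and below it a straight 8 mm steel stem 120 mm long. Origin: where the stem meets the handle's underside; z points up along the stem to the handle's top. It starts upright in the rest, stem through the hole, handle standing on the plate; pinch the handle across its 28 mm (y) from above.
- stem_tip (a point): The lower end of the probe's stem, 120 mm below the probe's origin.
- stem_mid (a point): Point on the stem's axis 60 mm above its tip; it is in the port when the tip is midway down the pan.
- cup_near: Bystander, loose: clear deli cup 109 mm wide, 72 mm tall, behind the pan. Origin: centre of its underside.
- cupcake_a: Bystander, loose: vanilla cupcake with a swirl, 75 mm wide, 74 mm tall, behind the pan. Origin: centre of its underside.
- cupcake_b: Bystander, loose: plain chocolate cupcake, 75 mm wide, 66 mm tall, beside the pan. Origin: centre of its underside.
- timer: Bystander, loose: wind-up kitchen timer with a round knob, 62 mm wide, 44 mm tall, beside the pan. Origin: centre of its underside.
There are look-alikes about, which are no part of the job. What is shaped like the cap but red is not meant. There is more than one size of the probe; the job needs the larger.

How it is judged:
On the way:
1. the cap sits mouth down over the peg on its foot, let go (horizontal distance between cap and peg below 0.012 m and height (world z) of cap below 0.016 m and angle between cap's own z axis and vertical below 0.15 rad and contact force between the fingers and cap below 0.1 N), for 0.2 s.
At the end, for the whole second after the job is handed in: Cap mouth down on the peg (12 mm), rim on its foot (4 mm), tilt under 0.15 rad. Probe held by the fingers, touching neither pan nor rest, still (10 mm/s), upright (0.09 rad); stem within 5 mm of the port axis at the port, 6 mm at the tip; tip 25 to 65 mm above the table (horizontal distance between cap and peg below 0.012 m and height (world z) of cap below 0.016 m and angle between cap's own z axis and vertical below 0.15 rad and horizontal distance between stem_tip and port below 0.006 m and horizontal distance between stem_mid and port below 0.005 m and angle between probe's own z axis and vertical below 0.09 rad and height (world z) of stem_tip between 0.025 and 0.065 m and linear speed of probe below 0.01 m/s and contact force between the fingers and probe above 1 N and contact force between probe and pan below 0.1 N and contact force between probe and rest below 0.1 N); the arm keeps its last pose, push and grip.
It fails at once if the probe touches the pan, its lid or its port (contact force between probe and pan above 0.2 N).
It fails at once if a bystander is shifted by more than 30 mm (distance of any of cup_near, cupcake_a, cupcake_b, timer from where it was at the start of the episode above 0.03 m).
It also fails if it takes over 64 s, if anything falls off the work surface, if the arm or the gripper's body presses on something with over 40 N, if the wrist force passes 120 N, or if a joint passes its speed limit or range.

### The arm

A 6-joint arm with a two-finger parallel gripper is mounted at the origin on a cart in front of the work surface, level with it; the furniture and walls round the work are solid. World frame = base frame: x ahead of the robot, y to its left, z up, the work surface at z = 0. Lengths are in m, angles in rad, forces in N, time in s.
With the tool pointing down it reaches from about 0.3 to 0.775 m from the base axis. Payload 14.6 kg.
Tool frame: the origin (TCP) lies on the front face of the gripper's body, between the roots of the fingers; the fingertips stand 97 mm ahead of it and the grasp point (between the pads) lies 78 mm ahead of it; z points along the fingers, x is the direction in which the jaws open and shut, and the axes are right-handed (so a half turn about z gives the same grasp; the last joint's range is limited). The gripper opens to 94 mm and grips with 3 to 60 N. Pads are 16 mm wide; open, the fingers measure 119 mm over their backs; the gripper's body (75 mm by 177 mm) begins 78 mm behind the grasp point.
Start: joints at [-1.206, 0.3, 1.521, -0, 1.321, -0.067], TCP at [0.23, -0.5, 0.303] pointing down, gripper open.
Joint ranges: [-3.03, 3.03], [-0.79, 2.21], [0.23, 2.52], [-1.04, 4.18], [0, 3.07], [-2.55, 2.55]. Speed limits (rad/s): [2.22, 2.22, 2.57, 3.14, 3.14, 3.14].

### API

Orientations are given as [roll, pitch, yaw] about the fixed x, y, z axes, in that order (R = Rz(yaw) Ry(pitch) Rx(roll)).
In Python, from station import sensors, camera, ctrl gives the robot as it stands.
- The arm moves only by the tool move_arm, never from a script. Its argument "rows" is text: rows parted by semicolons, each of 6 numbers parted by spaces: the shift along the tool's x, y, z in mm, then the turn, a rotation vector about the tool's x, y, z in rad. In form: x y z wx wy wz; .... A call has 1 to 20 rows; each row shifts and turns the pose as measured when the row begins, along the tool's axes as they then stand; what a row does not reach is not made up. A row lasts 1/8 s, in which the tool goes at most 62.5 mm and 10.7 degrees, less where a joint would pass 70% of its speed; a pose out of reach is approached as far as the arm can. A call with a gripper value outside its range is refused whole. "grip" is the opening, from -1 (shut) to 1 (fully open), set as the call begins (left out, the last holds). The fingers move at their own pace and stop on an object; "newtons" is the grip in N (left out, the last holds). Time passes only in rows, so rows that do not move let the fingers close. It gives the time, the measured TCP pose, the force and the opening at its end, in the units of the state.
- sensors.get_obs(): the state, without advancing time (a new reading comes with each control period).
- camera(name): name is "side" or "top"; returns a dict with "color" (420x560x3 uint8, blue, green, red), "z_map" (420x560 float32, m along the optical axis (not along the pixel's ray), 0 where there is no reading), "mtx" (3x3 intrinsics, pixels), "distortion" ([k1, k2, p1, p2, k3] as OpenCV has them; the pictures are not rectified), "position" and "attitude" of the camera in the world. Camera axes: x right, y down, z forward; pixel columns grow to the right and rows downward; lengths in m; the calibration is good to about 2 mm. A picture is of the moment at which its call begins.
- ctrl.hand_in(): hands the job in, once; it reports no verdict.
The state is a dict: "time_s": time; "qpos": joint angles; "joint_vel": joint speeds; "tau": joint torques, N m; "ee_pos": TCP position; "eef_rot": TCP orientation; "force": force on the tool from outside, world axes, zero at the start; "moment": the same for the moment, N m; "grip_width": finger opening in m.
Only numpy, scipy, OpenCV 4.12 (cv2) and the standard library are available. Lean on these libraries where they do the work, as an engineer would, in place of code of your own. Each camera call takes 0.05 s, during which the arm holds its last target.

## Working session

There is one attempt and no reset: what is moved stays moved. The work goes in short steps, Python scripts to look and compute and a tool call to move; the robot and the scene stay as the last step left them, time stands still between calls to the robot, and variables do not carry over. Pictures are saved under pics/ and viewed, and the job is handed in when it is done.

Besides the shell and the picture viewer there is one more tool, called after ">>>" by a JSON object that holds its "api" and its "payload". move_arm: Moves the arm, as the interface text tells. Its arguments: {"type":"object","properties":{"rows":{"type":"string"},"grip":{"type":"number"},"newtons":{"type":"number"}},"required":["rows"]}

```bash
mkdir -p pics; ls
python3 - <<'E'
from station import sensors, camera, ctrl
import cv2,numpy as np
print(sensors.get_obs())
for n in ("side","top"):
    c=camera(n); cv2.imwrite(f"pics/{n}0.png",c["color"]); print(n,c["mtx"],c["distortion"],c["position"],c["attitude"])
    np.savez(f"{n}0.npz",**{k:np.array(v) for k,v in c.items()})
E
```

```text
pics
{'time_s': 0.0, 'qpos': array([-1.20563176e+00,  3.00466060e-01,  1.52159772e+00, -8.52089181e-06,
        1.32070970e+00, -6.66593941e-02]), 'joint_vel': array([-0.00066656,  0.00060632,  0.00033085, -0.00018056,  0.00027012,
       -0.00011851]), 'tau': array([ 6.57914079e-04, -5.31807339e+01, -3.52734125e+01,  7.08531705e-02,
        2.44307349e-02, -1.10035855e-04]), 'ee_pos': array([ 0.23010013, -0.49937946,  0.302082  ]), 'eef_rot': array([-3.14152223e+00,  1.17875360e-03, -1.13897022e+00]), 'force': array([ 0.3200184 ,  0.11857487, -0.12898595]), 'moment': array([-0.0540161 ,  0.03246164,  0.049122  ]), 'grip_width': 0.09372384143979957}
side [[437.442024     0.         272.25966732]
 [  0.         437.442024   206.88903122]
 [  0.           0.           1.        ]] [-0.07943563  0.          0.          0.          0.        ] [0.47632526 1.00234709 0.83927019] [-2.19451574 -0.00429033 -3.04908362]
top [[538.1835659    0.         269.59573133]
 [  0.         538.1835659  211.51073306]
 [  0.           0.           1.        ]] [0.0670168 0.        0.        0.        0.       ] [ 0.39624533 -0.01245167  1.32205994] [-3.01471703  0.02911102 -1.57882292]
```

View pics/top0.png

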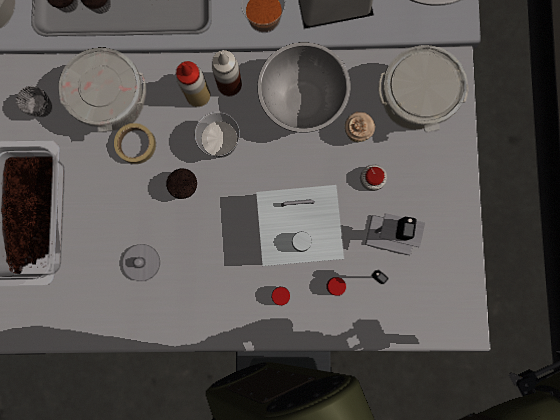

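View pics/side0.png

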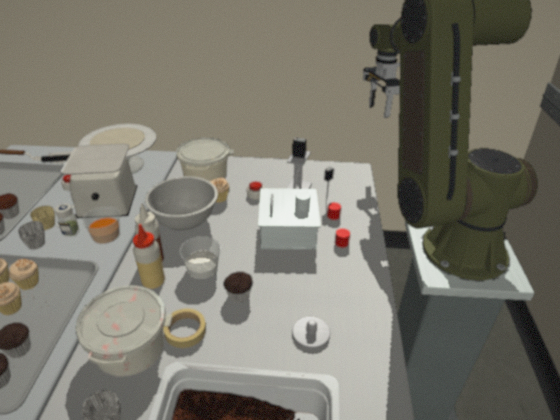

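Top view: cap (aluminium) at (301,241) on the pan's port; red look-alikes at (281,296) and (336,286). Large probe in its rest at (406,228), small look-alike at (380,277). Peg at (140,262), bar at (293,203), timer at (374,178), cupcakes at (181,183) and (360,126), cup at (216,135).

```bash
cat > h.py <<'E'
import numpy as np,cv2
from scipy.spatial.transform import Rotation as R
def ld(n,i=0): return dict(np.load(f"{n}{i}.npz"))
def snap(n,i):
    from station import camera
    c=camera(n); cv2.imwrite(f"pics/{n}{i}.png",c["color"])
    np.savez(f"{n}{i}.npz",**{k:np.array(v) for k,v in c.items()}); return c
def cloud(c):
    h,w=c["z_map"].shape
    u,v=np.meshgrid(np.arange(w),np.arange(h))
    p=cv2.undistortPoints(np.stack([u,v],-1).reshape(-1,1,2).astype(float),c["mtx"],c["distortion"]).reshape(h,w,2)
    P=np.concatenate([p,np.ones((h,w,1))],-1)*c["z_map"][...,None]
    W=P@R.from_euler("xyz",c["attitude"]).as_matrix().T+c["position"]
    W[c["z_map"]==0]=np.nan
    return W
def atz(c,u,v,z):
    p=cv2.undistortPoints(np.array([[[u,v]]],float),c["mtx"],c["distortion"]).reshape(2)
    d=R.from_euler("xyz",c["attitude"]).as_matrix()@np.array([*p,1])
    return c["position"]+d*(z-c["position"][2])/d[2]
def proj(c,P):
    Rm=R.from_euler("xyz",c["attitude"]).as_matrix()
    q=(np.atleast_2d(P)-c["position"])@Rm
    return cv2.projectPoints(q.reshape(-1,1,3),np.zeros(3),np.zeros(3),c["mtx"],c["distortion"])[0].reshape(-1,2)
def crop(c,x0,y0,x1,y1,s,name):
    cv2.imwrite(f"pics/{name}.png",cv2.resize(c["color"][y0:y1,x0:x1],None,fx=s,fy=s,interpolation=cv2.INTER_CUBIC))
E
python3 - <<'E'
from h import *
t=ld("top");s=ld("side");W=cloud(t);S=cloud(s)
def reg(W,b,z0,z1,nm):
    x0,y0,x1,y1=b;p=W[y0:y1,x0:x1].reshape(-1,3);p=p[(p[:,2]>z0)&(p[:,2]<z1)]
    if len(p)<5: print(nm,len(p));return
    (c,r)=cv2.minEnclosingCircle(p[:,:2].astype(np.float32))
    print(nm,len(p),"med",np.median(p,0).round(4),"min",p.min(0).round(4),"max",p.max(0).round(4),"circ",np.round(c,4),round(r,4), "rect",cv2.minAreaRect(p[:,:2].astype(np.float32)))
reg(W,(220,280,240,300),-1,1,"table")
reg(W,(285,228,318,256),.12,.14,"captop")
reg(W,(115,238,165,285),.009,.02,"pegfoot")
reg(W,(115,238,165,285),.03,.06,"pegtop")
reg(W,(250,180,350,270),.083,.10,"lid")
reg(W,(390,205,430,250),.185,.22,"handle")
reg(W,(360,205,430,255),.125,.145,"plate")
reg(W,(360,260,400,290),.06,.4,"small")
reg(W,(355,160,395,195),.02,.06,"timer")
reg(W,(160,160,205,205),.03,.1,"cupcakeb")
reg(W,(265,190,325,215),.1,.13,"bar")
reg(W,(270,285,292,307),.02,.1,"red1")
reg(W,(325,275,347,297),.02,.1,"red2")
reg(W,(190,110,245,160),.02,.1,"cup")
reg(W,(340,110,380,145),.02,.1,"cca")
crop(t,250,170,450,310,4,"c1");crop(t,100,230,180,290,8,"c2")
crop(s,230,120,370,260,5,"c3")
E
```

```text
table 400 med [3.751e-01 1.236e-01 2.000e-04] min [ 0.3521  0.1002 -0.0069] max [0.3982 0.1474 0.0078] circ [0.3752 0.1236] 0.0328 rect ((0.3751239478588104, 0.1238439530134201), (0.047155529260635376, 0.04591641202569008), 89.73414611816406)
captop 305 med [ 0.482  -0.0481  0.1297] min [ 0.4621 -0.0703  0.1214] max [ 0.5042 -0.028   0.1363] circ [ 0.4826 -0.0487] 0.0218 rect ((0.4831578731536865, -0.0491209514439106), (0.042161863297224045, 0.042293522506952286), 0.02777356281876564)
pegfoot 827 med [0.4432 0.338  0.0126] min [0.4001 0.2936 0.009 ] max [0.4873 0.4    0.02  ] circ [0.4437 0.3468] 0.0534 rect ((0.44366055727005005, 0.33963721990585327), (0.08951973170042038, 0.08977431058883667), 44.71428680419922)
pegtop 98 med [0.4438 0.338  0.0394] min [0.4332 0.3252 0.0301] max [0.4549 0.3522 0.049 ] circ [0.4436 0.3395] 0.0145 rect ((0.4440569579601288, 0.33868977427482605), (0.02701755240559578, 0.021721763536334038), 89.7271728515625)
lid 5573 med [ 0.5243 -0.0449  0.0899] min [ 0.4309 -0.1439  0.0831] max [0.6142 0.0534 0.0999] circ [ 0.5226 -0.0452] 0.1253 rect ((0.5226814746
[... 1796 characters left out ...]
d [ 0.3821 -0.1309  0.0397] min [ 0.3611 -0.1525  0.0257] max [ 0.4031 -0.11    0.0482] circ [ 0.3828 -0.1316] 0.022 rect ((0.3820703625679016, -0.13121968507766724), (0.04249175637960434, 0.041939884424209595), 89.1679916381836)
cup 1588 med [0.7539 0.1516 0.0324] min [0.6925 0.094  0.0201] max [0.7999 0.2006 0.0763] circ [0.7453 0.1478] 0.0547 rect ((0.7461972236633301, 0.14735189080238342), (0.10660162568092346, 0.10731564462184906), 89.71595764160156)
cca 718 med [ 0.7593 -0.1923  0.0609] min [ 0.7283 -0.2322  0.0223] max [ 0.7984 -0.1466  0.099 ] circ [ 0.7698 -0.1877] 0.0457 rect ((0.7666364312171936, -0.19304317235946655), (0.07731980830430984, 0.07167975604534149), 22.10758399963379)
```

View pics/c1.png

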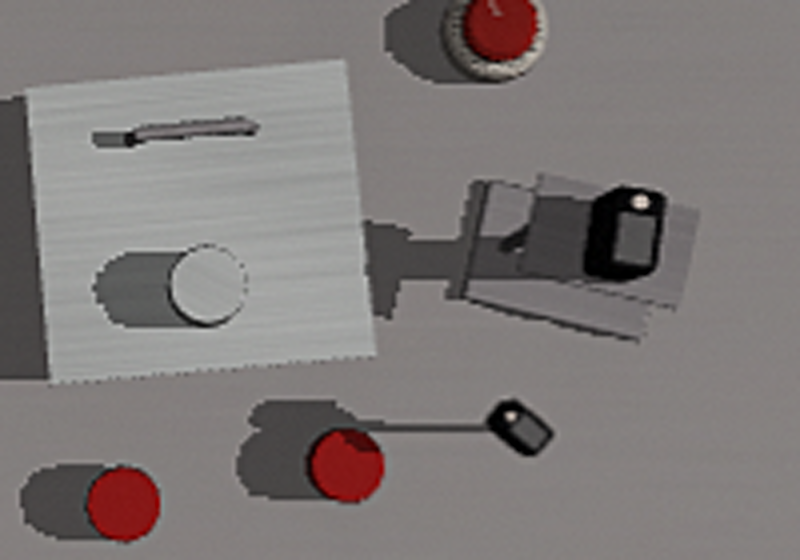

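View pics/c3.png

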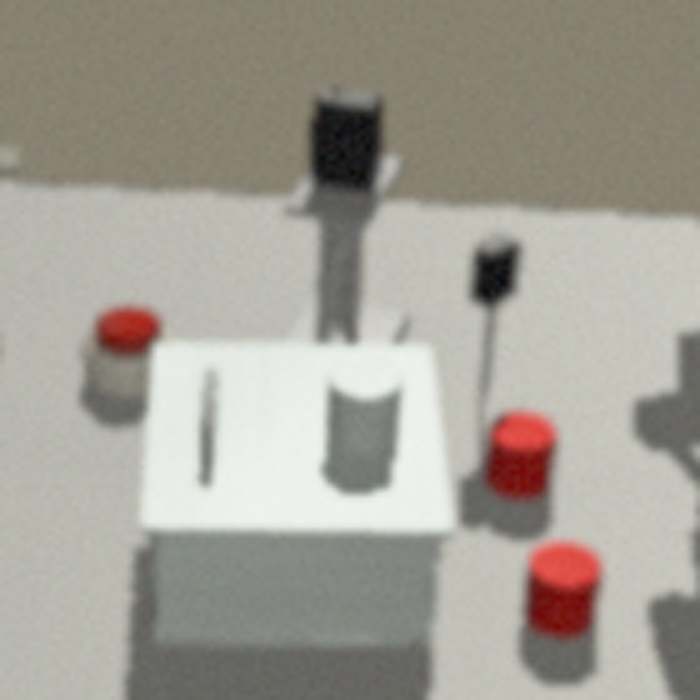

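View pics/c2.png

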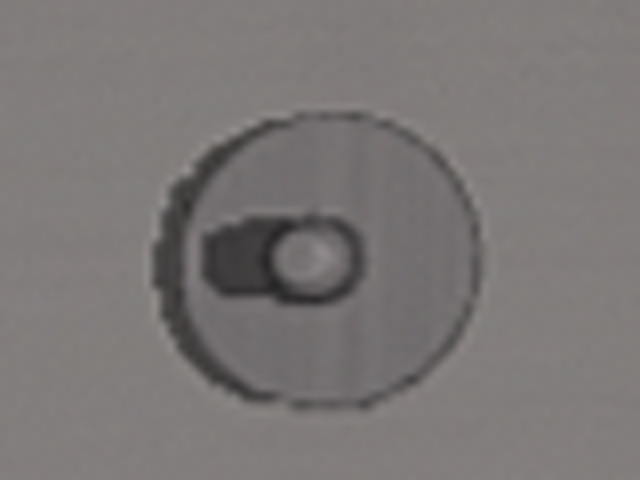

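```bash
cat >> h.py <<'E'
def plan(target,yaw=None,n=1):
    from station import sensors
    o=sensors.get_obs();Rm=R.from_euler("xyz",o["eef_rot"]);d=Rm.inv().apply(np.array(target)-o["ee_pos"])*1000
    if yaw is None: yaw=o["eef_rot"][2]
    rv=(Rm.inv()*R.from_euler("xyz",[np.pi,0,yaw])).as_rotvec()
    print("t",o["time_s"],"pos",o["ee_pos"].round(4),"rpy",o["eef_rot"].round(4),"q",o["qpos"].round(3),"F",o["force"].round(2),"w",o["grip_width"])
    print("shift",d.round(1),"rv",rv.round(4),"per row",(d/n).round(1),(rv/n).round(4))
E
python3 - <<'E'
from h import *
t=ld("top");s=ld("side");S=cloud(s);W=cloud(t)
def reg(nm,b,z0,z1):
    x0,y0,x1,y1=b;p=S[y0:y1,x0:x1].reshape(-1,3);p=p[(p[:,2]>z0)&(p[:,2]<z1)]
    (c,r)=cv2.minEnclosingCircle(p[:,:2].astype(np.float32))
    print(nm,len(p),"min",p.min(0).round(4),"max",p.max(0).round(4),"medz",np.median(p[:,2]).round(4),"circ",np.round(c,4),round(r,4),cv2.minAreaRect(p[:,:2].astype(np.float32)))
reg("captop",(290,185,318,205),.125,.14)
reg("lid",(250,180,330,235),.085,.095)
reg("foot",(285,310,340,355),.008,.016)
reg("handletop",(285,130,315,145),.19,.205)
reg("tbl",(250,300,270,330),-.1,.1)
# predicted vs mine, top-camera outline mask of handle (dark)
g=t["color"].max(2)
x0,y0,x1,y1=388,208,426,246
m=np.zeros_like(g);m[y0:y1,x0:x1]=((W[y0:y1,x0:x1,2]>.15)).astype(np.uint8)
ys,xs=np.nonzero(m);P=np.array([atz(t,u,v,.197) for u,v in zip(xs,ys)])
q=W[ys,xs];top=q[:,2]>.188
print(cv2.minAreaRect(P[top][:,:2].astype(np.float32)),P[top].mean(0))
# fit rectangle edges: PCA
d=P[top][:,:2]-P[top][:,:2].mean(0);w,v=np.linalg.eigh(d.T@d);print(np.degrees(np.arctan2(v[1,1],v[0,1])))
print(proj(t,[[.5045,-.269,.197]]),proj(t,[[.4828,-.0488,.13]]))
crop(t,370,195,440,260,10,"c4")
plan([.4828,-.0488,.302],n=10)
E
```

```text
captop 116 min [ 0.461  -0.0678  0.125 ] max [ 0.5018 -0.0247  0.1349] medz 0.13 circ [ 0.4819 -0.0469] 0.0227 ((0.4814327359199524, -0.046515293419361115), (0.04051421955227852, 0.043107934296131134), 2.727581024169922)
lid 1941 min [ 0.4043 -0.2051  0.085 ] max [0.6137 0.0549 0.0949] medz 0.0905 circ [ 0.5012 -0.0756] 0.1618 ((0.502575695514679, -0.0740206241607666), (0.21529611945152283, 0.24694940447807312), 4.222667694091797)
foot 778 min [0.401  0.2983 0.008 ] max [0.4857 0.3867 0.016 ] medz 0.0121 circ [0.4433 0.3415] 0.0457 ((0.4433271586894989, 0.34247976541519165), (0.08455861359834671, 0.08849150687456131), 0.4119966924190521)
handletop 62 min [ 0.482  -0.2809  0.19  ] max [ 0.5242 -0.2493  0.1985] medz 0.1948 circ [ 0.5033 -0.2642] 0.0237 ((0.5032085180282593, -0.2642882466316223), (0.028657183051109314, 0.0422331877052784), 77.52497863769531)
tbl 599 min [ 0.5424  0.2431 -0.0045] max [0.5995 0.3404 0.0048] medz -0.0003 circ [0.5709 0.2921] 0.0521 ((0.5694907903671265, 0.2922893464565277), (0.04833199083805084, 0.09448512643575668), 7.398475646972656)
((0.5040315389633179, -0.2682547867298126), (0.028082918375730515, 0.04400060325860977), 78.49391174316406) [ 0.503942   -0.26833638  0.197     ]
168.8637011816983
[[408.49217872 226.89545546]] [[301.36682598 240.64498562]]
t 0.1 pos [ 0.2301 -0.4994  0.3022] rpy [-3.1415e+00  1.0000e-03 -1.1390e+00] q [-1.206  0.3    1.522 -0.     1.321 -0.067] F [ 1.42 -0.17 -0.3 ] w 0.09398928212752677
shift [-303.5 -418.     0.5] rv [-0.     0.001 -0.   ] per row [-30.3 -41.8   0. ] [-0.      0.0001 -0.    ]
```

View pics/c4.png

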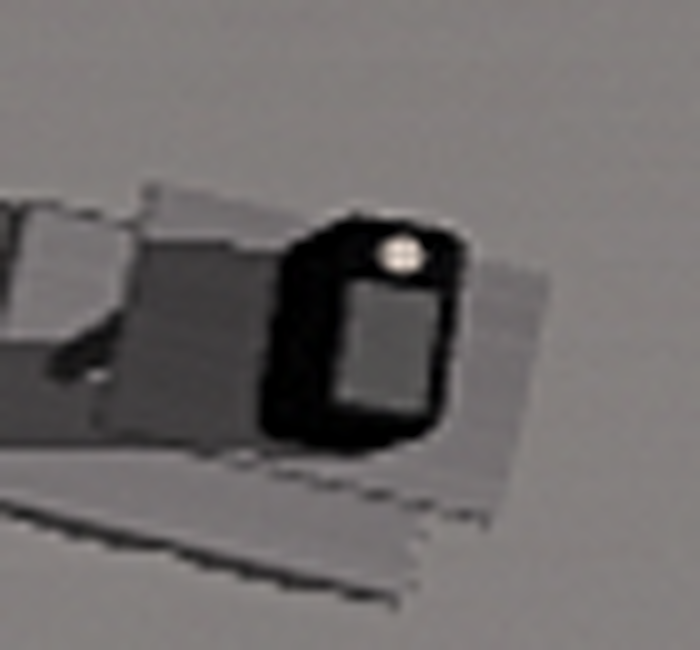

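>>> {"api": "move_arm", "payload": {"rows": "-30 -42 0 0 0 0;-30 -42 0 0 0 0;-30 -42 0 0 0 0;-30 -42 0 0 0 0;-30 -42 0 0 0 0;-30 -42 0 0 0 0;-30 -42 0 0 0 0;-30 -42 0 0 0 0;-30 -42 0 0 0 0;-30 -40 0 0 0 0;0 0 0 0 0 0", "grip": 1, "newtons": 20}}

```text
time_s: 1.48
ee_pos: [0.4905, -0.0372, 0.3002]
eef_rot: [3.14, 0.005, -1.141]
force: [0.7, -1.2, -0.1]
grip_width: 0.0941
```

Run:
```python
from h import *
plan([.4825,-.048,.203],n=4)
c=snap("top",1);snap("side",1)
crop(c,230,150,370,300,4,"c5")
```

```text
t 1.475 pos [ 0.4905 -0.0372  0.3002] rpy [ 3.1401  0.0051 -1.1408] q [-0.151  0.174  1.683  0.004  1.289  0.988] F [ 0.66 -1.2  -0.14] w 0.094136170991193
shift [ 7.  11.6 97.2] rv [0.0015 0.0051 0.    ] per row [ 1.7  2.9 24.3] [0.0004 0.0013 0.    ]
```

>>> {"api": "move_arm", "payload": {"rows": "7 11.5 0 0.0015 0.005 0;0 0 25 0 0 0;0 0 25 0 0 0;0 0 20 0 0 0;0 0 0 0 0 0;0 0 0 0 0 0"}}

```text
time_s: 2.33
ee_pos: [0.4781, -0.0596, 0.2302]
eef_rot: [-3.14, -0.003, -1.153]
force: [0.0, 0.0, 0.7]
grip_width: 0.0936
```

Run:
```python
from h import *
plan([.4825,-.048,.203],n=1)
c=snap("side",2)
crop(c,230,120,370,260,5,"c6")
```

```text
t 2.325 pos [ 0.4781 -0.0596  0.2302] rpy [-3.1403 -0.0033 -1.153 ] q [-0.199  0.225  1.795 -0.002  1.119  0.955] F [0.02 0.02 0.72] w 0.09359654222271711
shift [-8.9 -8.7 27.2] rv [-0.0013 -0.0033  0.    ] per row [-8.9 -8.7 27.2] [-0.0013 -0.0033  0.    ]
```

View pics/c6.png

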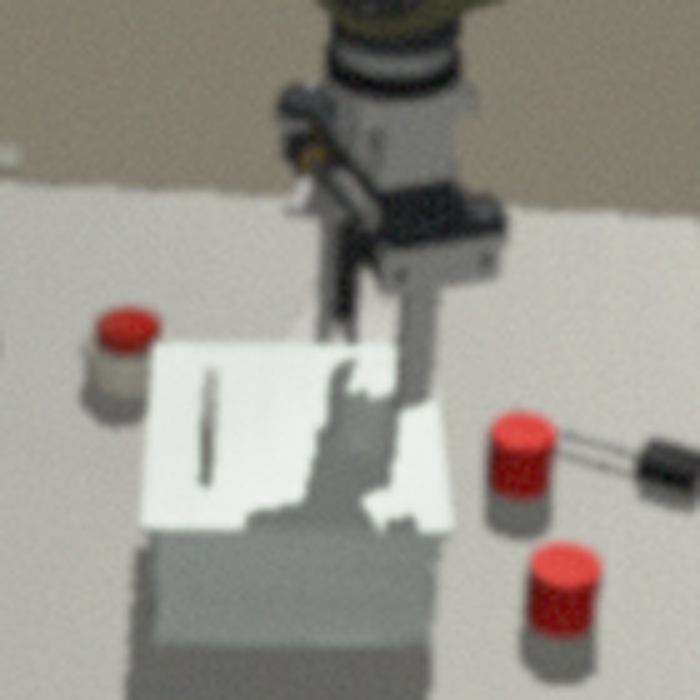

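Run:
```python
from h import *
for i in (1,2):
    c=ld("side",i); cv2.imwrite(f"pics/s{i}.png",c["color"][100:320,200:480])
a=np.hstack([cv2.resize(ld("side",i)["color"][110:290,230:400],None,fx=2.3,fy=2.3) for i in (1,2)])
cv2.imwrite("pics/cmp.png",a)
```

```text
(no output)
```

View pics/cmp.png

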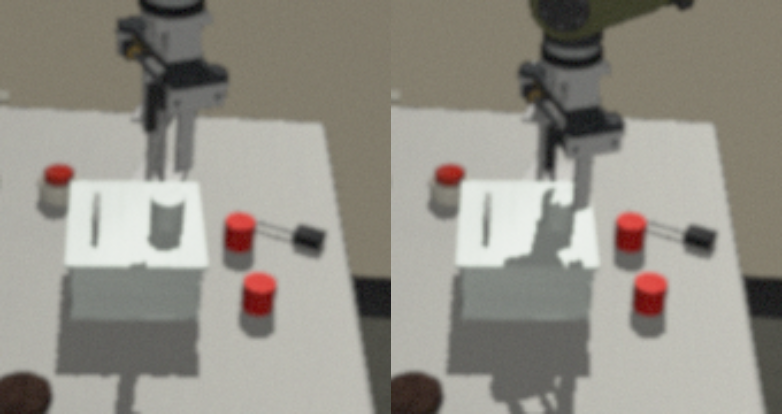

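View pics/top1.png

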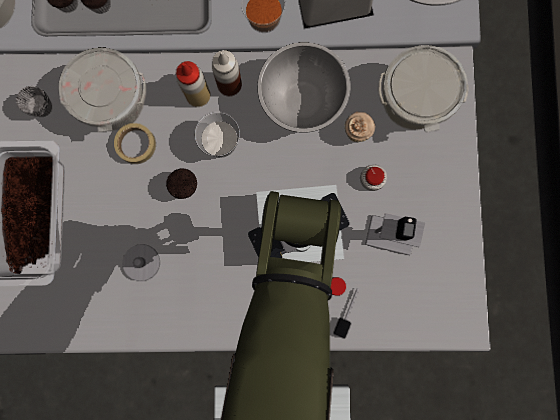

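The small look-alike probe, which had only been balanced on its stem, is now lying on the table at about (345,310) in the top view. It is neither part of the job nor a bystander. The cap is still on the port, and the fingers straddle it 14 mm off centre, so I'm correcting that gently.

>>> {"api": "move_arm", "payload": {"rows": "-4 -4 0 0 -0.002 0;-3 -3 0 0 0 0;0 0 0 0 0 0;0 0 0 0 0 0"}}

```text
time_s: 2.88
ee_pos: [0.4823, -0.0496, 0.2318]
eef_rot: [-3.138, -0.003, -1.152]
force: [0.9, 0.1, 0.7]
grip_width: 0.094
```

Run:
```python
from h import *
plan([.4825,-.048,.203],n=1)
```

```text
t 2.875 pos [ 0.4823 -0.0496  0.2318] rpy [-3.1381e+00 -2.6000e-03 -1.1524e+00] q [-0.178  0.229  1.786 -0.     1.122  0.975] F [0.86 0.06 0.73] w 0.09398348138938067
shift [-1.5 -0.7 28.8] rv [-0.0035 -0.0026  0.    ] per row [-1.5 -0.7 28.8] [-0.0035 -0.0026  0.    ]
```

Accurate enough; lower and close.

>>> {"api": "move_arm", "payload": {"rows": "-1 -0.5 10 -0.003 -0.002 0;0 0 10 0 0 0;0 0 6 0 0 0;0 0 0 0 0 0;0 0 0 0 0 0"}}

```text
time_s: 3.5
ee_pos: [0.4821, -0.0485, 0.2032]
eef_rot: [3.141, 0.0, -1.152]
force: [1.0, -0.4, -0.2]
grip_width: 0.094
```

Run:
```python
from h import *
plan([.4825,-.048,.203],n=1)
```

```text
t 3.5 pos [ 0.4821 -0.0485  0.2032] rpy [ 3.1406e+00  3.0000e-04 -1.1524e+00] q [-0.176  0.268  1.811 -0.     1.063  0.977] F [ 1.01 -0.44 -0.15] w 0.09404126362847887
shift [-0.3 -0.6  0.2] rv [0.001  0.0003 0.    ] per row [-0.3 -0.6  0.2] [0.001  0.0003 0.    ]
```

>>> {"api": "move_arm", "payload": {"rows": "0 0 0 0 0 0;0 0 0 0 0 0;0 0 0 0 0 0;0 0 0 0 0 0;0 0 0 0 0 0;0 0 0 0 0 0;0 0 0 0 0 0;0 0 0 0 0 0", "grip": -1, "newtons": 20}}

```text
time_s: 4.5
ee_pos: [0.4825, -0.0489, 0.204]
eef_rot: [-3.141, -0.001, -1.153]
force: [1.0, -1.2, -0.1]
grip_width: 0.043
```

Run:
```python
from h import *
plan([.4825,-.048,.303],n=5)
c=snap("side",3)
crop(c,230,120,370,260,5,"c7")
```

```text
t 4.5 pos [ 0.4825 -0.0489  0.204 ] rpy [-3.1412e+00 -1.4000e-03 -1.1526e+00] q [-1.760e-01  2.670e-01  1.810e+00 -1.000e-03  1.063e+00  9.770e-01] F [ 0.96 -1.2  -0.06] w 0.042977748349574706
shift [ -0.7  -0.4 -99. ] rv [-0.0004 -0.0014  0.    ] per row [ -0.1  -0.1 -19.8] [-0.0001 -0.0003  0.    ]
```

View pics/c7.png

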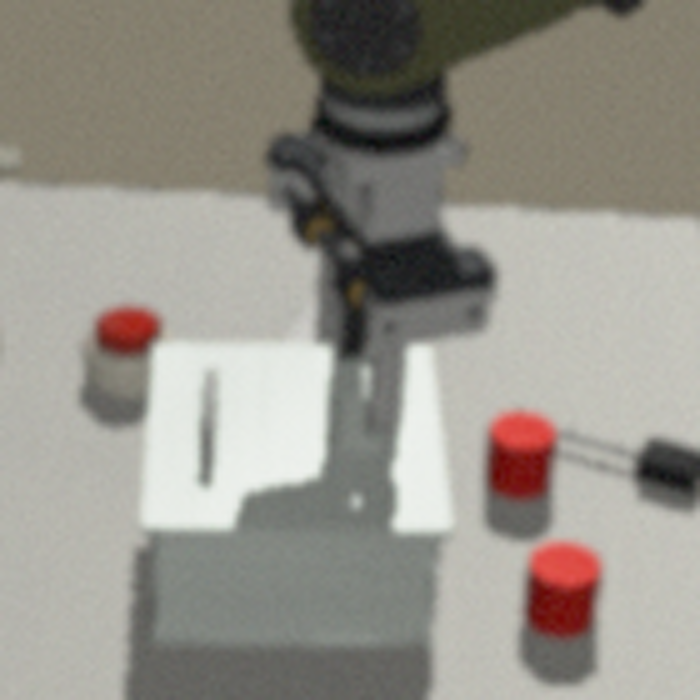

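Width is 43 mm, so the cap is held. Lifting.

>>> {"api": "move_arm", "payload": {"rows": "0 0 -12 0 0 0;0 0 -15 0 0 0;0 0 -15 0 0 0;0 0 -15 0 0 0;0 0 -8 0 0 0;0 0 0 0 0 0;0 0 0 0 0 0"}}

```text
time_s: 5.42
ee_pos: [0.4823, -0.0484, 0.2745]
eef_rot: [-3.14, -0.001, -1.152]
force: [-0.5, 0.3, -1.0]
grip_width: 0.0428
```

Run:
```python
from h import *
plan([.4435,.3395,.27],n=12)
c=snap("side",4)
crop(c,230,120,370,260,5,"c8")
```

```text
t 5.425 pos [ 0.4823 -0.0484  0.2745] rpy [-3.1402e+00 -1.1000e-03 -1.1523e+00] q [-0.176  0.18   1.737 -0.     1.222  0.977] F [-0.45  0.25 -0.98] w 0.04275030495813092
shift [-370.2 -122.2    4.2] rv [-0.0014 -0.0011  0.    ] per row [-30.8 -10.2   0.4] [-0.0001 -0.0001  0.    ]
```

View pics/c8.png

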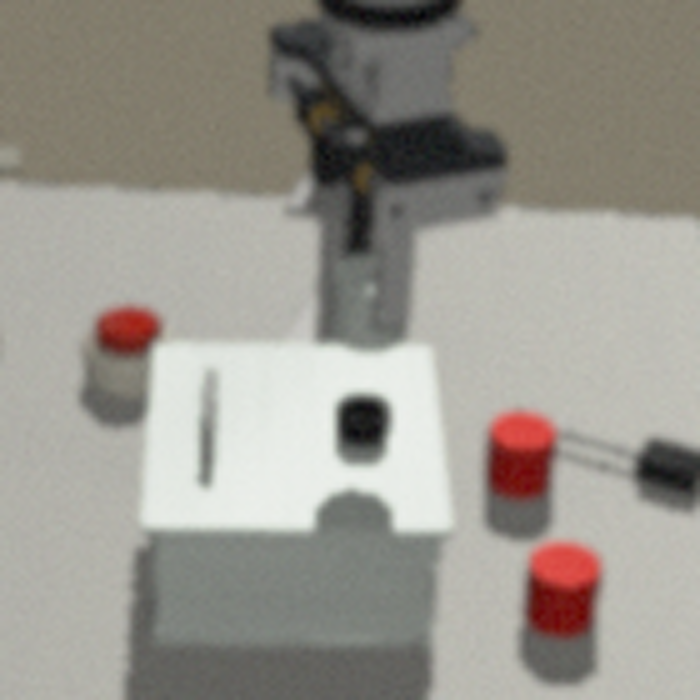

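The cap is lifted and the black collar shows at crop (363,420). Next, carry it to the peg.

>>> {"api": "move_arm", "payload": {"rows": "-15 -5 0 0 0 0;-30 -10 0 0 0 0;-35 -11.5 0 0 0 0;-35 -11.5 0 0 0 0;-35 -11.5 0 0 0 0;-35 -11.5 0 0 0 0;-35 -11.5 0 0 0 0;-35 -11.5 0 0 0 0;-35 -11.5 0 0 0 0;-30 -10 0 0 0 0;-15 -5 0 0 0 0;-8 -3 0 0 0 0;0 0 0 0 0 0;0 0 0 0 0 0;0 0 0 0 0 0"}}

```text
time_s: 7.35
ee_pos: [0.4397, 0.3289, 0.2702]
eef_rot: [3.135, 0.001, -1.152]
force: [-0.6, -0.2, -0.2]
grip_width: 0.0427
```

Run:
```python
from h import *
plan([.4435,.3395,.27],n=1)
```

```text
t 7.35 pos [0.4397 0.3289 0.2702] rpy [ 3.1354e+00  7.0000e-04 -1.1522e+00] q [0.575 0.328 1.561 0.002 1.258 1.727] F [-0.62 -0.18 -0.21] w 0.04271471445054866
shift [-8.1 -7.8  0.1] rv [0.0062 0.0007 0.    ] per row [-8.1 -7.8  0.1] [0.0062 0.0007 0.    ]
```

>>> {"api": "move_arm", "payload": {"rows": "-4 -4 10 0.003 0 0;-3 -3 25 0.003 0 0;0 0 25 0 0 0;0 0 20 0 0 0;0 0 8 0 0 0;0 0 0 0 0 0;0 0 0 0 0 0"}}

```text
time_s: 8.22
ee_pos: [0.4442, 0.3382, 0.1781]
eef_rot: [-3.14, 0.001, -1.155]
force: [-0.9, -0.0, 0.2]
grip_width: 0.043
```

Run:
```python
from h import *
plan([.4435,.3395,.165],n=1)
c=snap("side",5); crop(c,250,230,380,360,5,"c9")
c=snap("top",5)
S=cloud(ld("side",5));p=S[270:355,280:350].reshape(-1,3)
```

```text
t 8.225 pos [0.4442 0.3382 0.1781] rpy [-3.1403e+00  9.0000e-04 -1.1545e+00] q [5.850e-01 4.500e-01 1.624e+00 1.000e-03 1.066e+00 1.739e+00] F [-0.91 -0.04  0.19] w 0.04302195260345335
shift [-1.5  0.2 13.1] rv [-0.0013  0.0009 -0.    ] per row [-1.5  0.2 13.1] [-0.0013  0.0009 -0.    ]
```

View pics/c9.png

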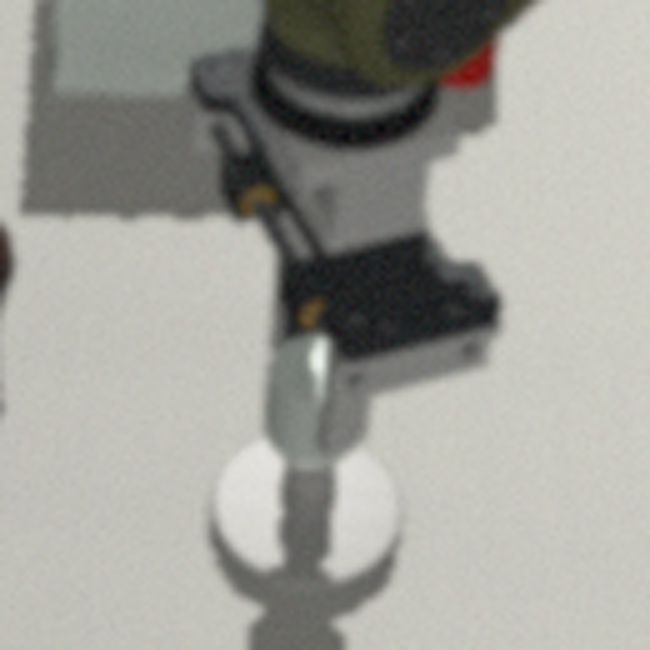

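Run:
```python
from h import *
c=ld("side",5)
th=np.linspace(0,2*np.pi,60)
im=cv2.resize(c["color"],None,fx=5,fy=5,interpolation=cv2.INTER_CUBIC)
for x,y,z,r,col in [(.4442,.3382,.064,.022,(0,0,255)),(.4435,.3395,.012,.045,(0,255,0))]:
    P=np.c_[x+r*np.cos(th),y+r*np.sin(th),0*th+z]
    cv2.polylines(im,[((proj(c,P)+.5)*5).astype(int)],True,col,1)
cv2.imwrite("pics/c10.png",im[230*5:360*5,250*5:380*5])
```

```text
(no output)
```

View pics/c10.png

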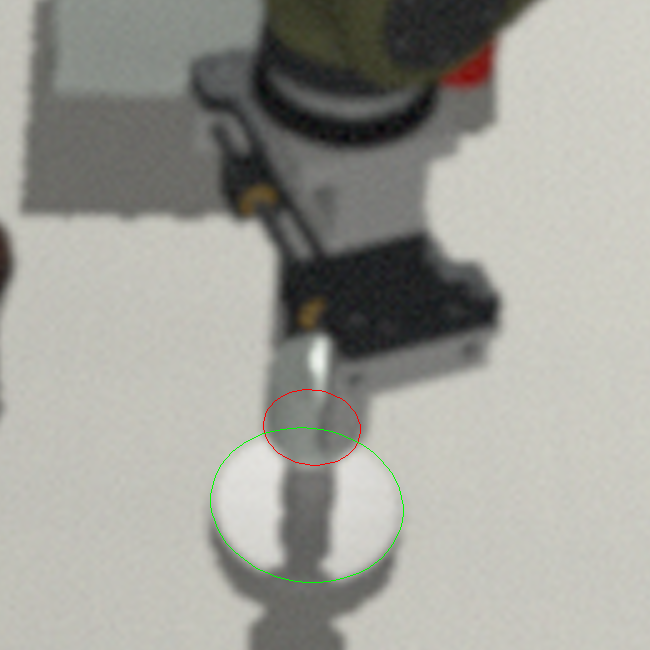

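Both overlays fit within 1–2 mm, and the cap has ±6 mm of clearance on the peg. Lowering.

>>> {"api": "move_arm", "payload": {"rows": "-0.5 0 8 -0.001 0 0;0 0 9 0 0 0;0 0 9 0 0 0;0 0 9 0 0 0;0 0 9 0 0 0;0 0 4 0 0 0;0 0 0 0 0 0;0 0 0 0 0 0"}}

```text
time_s: 9.32
ee_pos: [0.4441, 0.3388, 0.127]
eef_rot: [-3.141, 0.001, -1.154]
force: [-0.1, 0.3, -0.8]
grip_width: 0.0426
```

Run:
```python
from h import *
plan([.4440,.339,.126],n=1)
```

```text
t 9.325 pos [0.4441 0.3388 0.127 ] rpy [-3.1408e+00  1.0000e-03 -1.1545e+00] q [5.860e-01 5.240e-01 1.652e+00 1.000e-03 9.650e-01 1.740e+00] F [-0.13  0.34 -0.76] w 0.04261052925168776
shift [-0.2 -0.   1. ] rv [-0.0008  0.001  -0.    ] per row [-0.2 -0.   1. ] [-0.0008  0.001  -0.    ]
```

>>> {"api": "move_arm", "payload": {"rows": "0 0 0.7 0 0 0;0 0 0 0 0 0;0 0 0 0 0 0;0 0 0 0 0 0;0 0 0 0 0 0;0 0 0 0 0 0;0 0 0 0 0 0", "grip": 1}}

```text
time_s: 10.2
ee_pos: [0.4444, 0.3389, 0.1271]
eef_rot: [-3.139, 0.001, -1.154]
force: [-0.3, 0.8, 0.0]
grip_width: 0.0937
```

>>> {"api": "move_arm", "payload": {"rows": "0 0 -8 0 0 0;0 0 -15 0 0 0;0 0 -25 0 0 0;0 0 -35 0 0 0;0 0 -40 0 0 0;0 0 -35 0 0 0;0 0 -15 0 0 0;0 0 0 0 0 0"}}

```text
time_s: 11.2
ee_pos: [0.4434, 0.3382, 0.3115]
eef_rot: [-3.135, 0.002, -1.154]
force: [0.5, 0.1, -0.2]
grip_width: 0.0941
```

Run:
```python
from h import *
plan([.504,-.2675,.32],yaw=-1.78,n=16)
c=snap("side",6); crop(c,250,230,380,360,5,"c11")
S=cloud(c);p=S[280:355,280:345].reshape(-1,3);p=p[(p[:,2]>.045)&(p[:,2]<.06)];print(len(p),np.median(p[:,2]),cv2.minEnclosingCircle(p[:,:2].astype(np.float32)))
```

```text
t 11.2 pos [0.4434 0.3382 0.3115] rpy [-3.1353e+00  1.9000e-03 -1.1544e+00] q [5.860e-01 3.080e-01 1.490e+00 1.000e-03 1.337e+00 1.740e+00] F [ 0.55  0.15 -0.16] w 0.0940553294052458
shift [578.4 189.5 -10.7] rv [-0.0055  0.0038  0.6256] per row [36.2 11.8 -0.7] [-0.0003  0.0002  0.0391]
244 0.05115811350121152 ((0.44300517439842224, 0.3424389064311981), 0.022781958803534508)
```

View pics/c11.png

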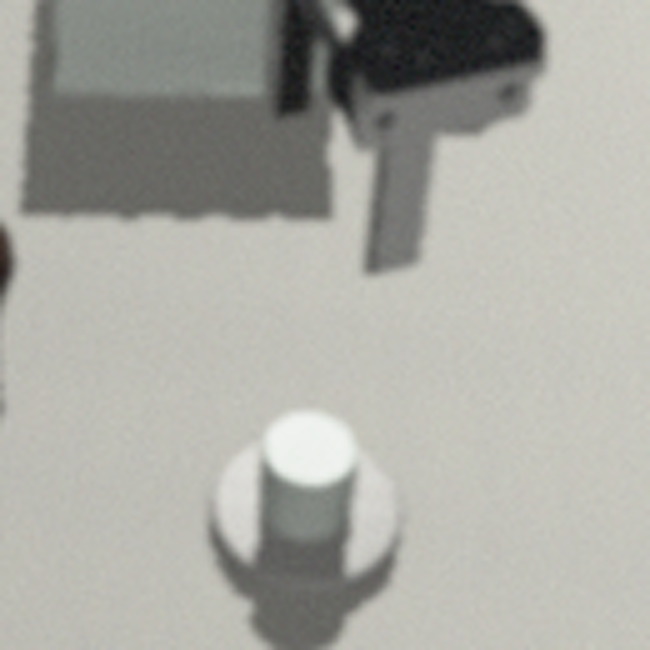

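Cap parked upright: its top is at 51 mm (52 expected) and it is centred on the foot. Now to the large probe.

>>> {"api": "move_arm", "payload": {"rows": "15 5 0 0 0 0;30 10 -3 0 0 0;42 14 -3 0 0 0;44 14.5 -3 0 0 0;44 14.5 -2 0 0 0;44 14.5 0 0 0 0;44 14.5 0 0 0 0;44 14.5 0 0 0 0;44 14.5 0 0 0 0;44 14.5 0 0 0 0;44 14.5 0 0 0 0;44 14.5 0 0 0 0;40 13 0 0 0 0;28 9 0 0 0 0;14 4 0 0 0 0;6 2 0 0 0 0;0 0 0 0 0 0;0 0 0 0 0 0;0 0 0 0 0 0"}}

```text
time_s: 13.62
ee_pos: [0.4935, -0.2874, 0.3017]
eef_rot: [3.12, 0.015, -1.156]
force: [0.5, 0.0, 0.7]
grip_width: 0.094
```

Run:
```python
from h import *
plan([.504,-.268,.32],yaw=-1.78,n=1)
```

```text
t 13.625 pos [ 0.4935 -0.2874  0.3017] rpy [ 3.1201  0.0146 -1.1564] q [-0.588  0.357  1.448 -0.01   1.361  0.57 ] F [0.46 0.   0.66] w 0.09399376211509008
shift [-13.7 -17.  -18.5] rv [0.0253 0.0074 0.6237] per row [-13.7 -17.  -18.5] [0.0253 0.0074 0.6237]
```

>>> {"api": "move_arm", "payload": {"rows": "-4 -5 -10 0.02 0.007 0;-4 -5 -8 0 0 0.05;0 0 0 0 0 0.1;0 0 0 0 0 0.14;0 0 0 0 0 0.14;0 0 0 0 0 0.1;0 0 0 0 0 0.05;0 0 0 0 0 0;0 0 0 0 0 0"}}

```text
time_s: 14.75
ee_pos: [0.502, -0.2711, 0.3275]
eef_rot: [-3.133, 0.006, -1.749]
force: [0.1, -0.8, 0.7]
grip_width: 0.0942
```

Run:
```python
from h import *
plan([.504,-.2682,.32],yaw=-1.78,n=1)
```

```text
t 14.75 pos [ 0.502  -0.2711  0.3275] rpy [-3.1327  0.0056 -1.7495] q [-0.562  0.326  1.429  0.009  1.381  1.186] F [ 0.14 -0.83  0.72] w 0.09420430427473897
shift [-3.2 -1.4  7.6] rv [-0.0088  0.0058  0.0305] per row [-3.2 -1.4  7.6] [-0.0088  0.0058  0.0305]
```

>>> {"api": "move_arm", "payload": {"rows": "-2 -1 5 -0.008 0.005 0.015;-1 0 10 0 0 0.01;0 0 15 0 0 0;0 0 10 0 0 0;0 0 0 0 0 0;0 0 0 0 0 0"}}

```text
time_s: 15.5
ee_pos: [0.5036, -0.2678, 0.2839]
eef_rot: [3.141, 0.001, -1.775]
force: [-0.3, 0.1, 0.1]
grip_width: 0.0938
```

Run:
```python
from h import *
plan([.504,-.2682,.25],yaw=-1.775,n=1)
c=snap("top",7);crop(c,370,195,440,260,10,"c12")
c=snap("side",7);crop(c,250,90,350,190,6,"c13")
```

```text
t 15.5 pos [ 0.5036 -0.2678  0.2839] rpy [ 3.1407e+00  1.1000e-03 -1.7746e+00] q [-5.530e-01  3.610e-01  1.485e+00  1.000e-03  1.297e+00  1.221e+00] F [-0.26  0.14  0.12] w 0.09380137823221327
shift [ 0.4 -0.5 33.9] rv [0.0009 0.0011 0.0004] per row [ 0.4 -0.5 33.9] [0.0009 0.0011 0.0004]
```

View pics/c13.png

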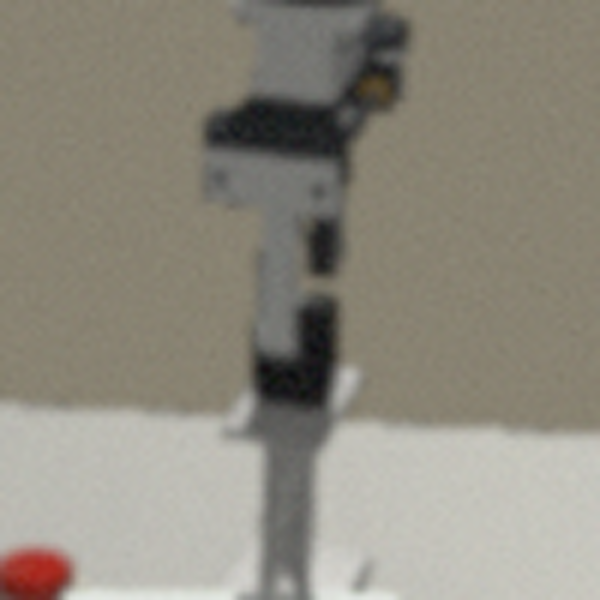

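The near finger sits over the handle, offset only by the jaw yaw as expected. Descend and grip.

>>> {"api": "move_arm", "payload": {"rows": "0 0 10 0 0 0;0 0 12 0 0 0;0 0 9 0 0 0;0 0 3 0 0 0;0 0 0 0 0 0;0 0 0 0 0 0"}}

```text
time_s: 16.35
ee_pos: [0.5036, -0.2678, 0.2477]
eef_rot: [3.141, 0.001, -1.775]
force: [0.3, -0.8, -0.1]
grip_width: 0.0942
```

Run:
```python
from h import *
plan([.5042,-.2682,.25],yaw=-1.775,n=1)
```

```text
t 16.35 pos [ 0.5036 -0.2678  0.2477] rpy [ 3.1410e+00  9.0000e-04 -1.7746e+00] q [-5.530e-01  3.940e-01  1.526e+00  1.000e-03  1.222e+00  1.221e+00] F [ 0.27 -0.79 -0.14] w 0.09419871566509529
shift [ 0.3 -0.7 -2.3] rv [0.0006 0.0009 0.0004] per row [ 0.3 -0.7 -2.3] [0.0006 0.0009 0.0004]
```

>>> {"api": "move_arm", "payload": {"rows": "0 0 0 0 0 0;0 0 0 0 0 0;0 0 0 0 0 0;0 0 0 0 0 0;0 0 0 0 0 0;0 0 0 0 0 0;0 0 0 0 0 0;0 0 0 0 0 0;0 0 0 0 0 0", "grip": -1, "newtons": 30}}

```text
time_s: 17.48
ee_pos: [0.5037, -0.2679, 0.2484]
eef_rot: [-3.141, 0.0, -1.775]
force: [-0.4, 0.3, -0.4]
grip_width: 0.028
```

>>> {"api": "move_arm", "payload": {"rows": "0 0 -5 0 0 0;0 0 -10 0 0 0;0 0 -15 0 0 0;0 0 -20 0 0 0;0 0 -20 0 0 0;0 0 -20 0 0 0;0 0 -20 0 0 0;0 0 -15 0 0 0;0 0 -10 0 0 0;0 0 -5 0 0 0;0 0 0 0 0 0;0 0 0 0 0 0"}}

```text
time_s: 18.98
ee_pos: [0.5031, -0.2676, 0.3993]
eef_rot: [-3.138, -0.0, -1.775]
force: [0.7, 0.6, -0.5]
grip_width: 0.0279
```

Run:
```python
from h import *
plan([.4828,-.0488,.40],n=8)
c=snap("top",8)
c=snap("side",8);crop(c,240,50,360,190,4,"c14")
```

```text
t 18.975 pos [ 0.5031 -0.2676  0.3993] rpy [-3.1385e+00 -4.0000e-04 -1.7745e+00] q [-5.530e-01  2.920e-01  1.310e+00  1.000e-03  1.537e+00  1.221e+00] F [ 0.68  0.62 -0.47] w 0.027916836321952684
shift [-210.1   64.1   -1. ] rv [-0.0031 -0.0004  0.    ] per row [-26.3   8.   -0.1] [-0.0004 -0.0001  0.    ]
```

View pics/c14.png

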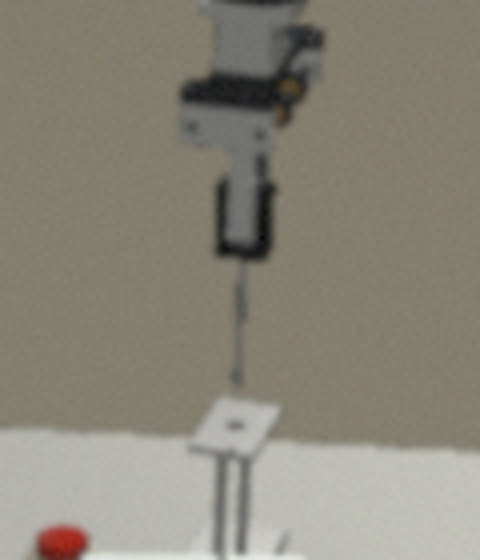

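View pics/top8.png

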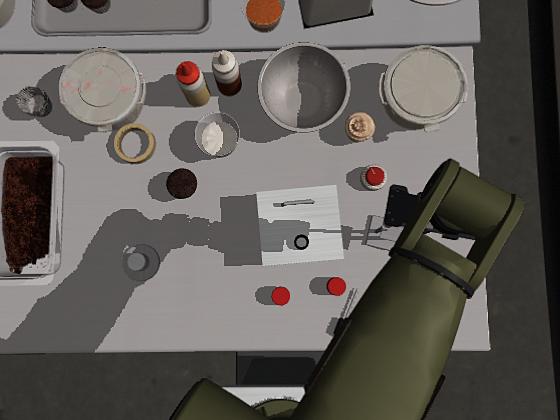

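Probe lifted, tip at about 166 mm and clear of the plate. In the top view the open port is at (301,241). Carry the probe near the port, staying high.

>>> {"api": "move_arm", "payload": {"rows": "-8 2.5 0 0 0 0;-16 5 0 0 0 0;-22 7 0 0 0 0;-24 7.5 0 0 0 0;-24 7.5 0 0 0 0;-24 7.5 0 0 0 0;-24 7.5 0 0 0 0;-20 6 0 0 0 0;-14 4 0 0 0 0;-8 2 0 0 0 0;-4 1 0 0 0 0;0 0 0 0 0 0;0 0 0 0 0 0;0 0 0 0 0 0"}}

```text
time_s: 20.82
ee_pos: [0.4809, -0.0557, 0.3994]
eef_rot: [-3.137, 0.0, -1.771]
force: [-0.6, -0.3, -1.5]
grip_width: 0.0281
```

Run:
```python
from h import *
plan([.4828,-.0488,.39],yaw=-1.775)
c=ld("top",8);crop(c,280,220,325,262,14,"c15")
W=cloud(c);p=W[230:254,288:316].reshape(-1,3);p=p[(p[:,2]>.1)&(p[:,2]<.12)];print(len(p),np.median(p,0),cv2.minEnclosingCircle(p[:,:2].astype(np.float32)))
```

```text
t 20.825 pos [ 0.4809 -0.0557  0.3994] rpy [-3.1372e+00  5.0000e-04 -1.7707e+00] q [-0.191  0.09   1.548  0.     1.499  1.58 ] F [-0.6  -0.33 -1.51] w 0.02812290833133888
shift [-7.1 -0.4  9.4] rv [-0.0044  0.0005  0.0043] per row [-7.1 -0.4  9.4] [-0.0044  0.0005  0.0043]
86 [ 0.48264745 -0.04862686  0.10685922] ((0.48247140645980835, -0.04859909415245056), 0.016798824071884155)
```

View pics/c15.png

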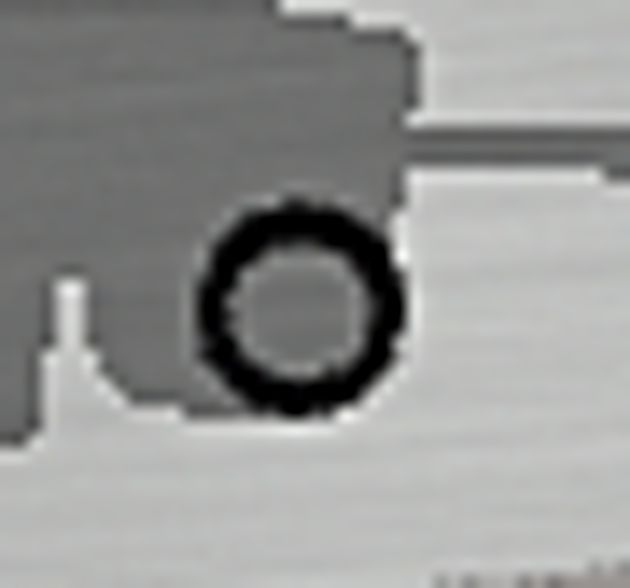

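>>> {"api": "move_arm", "payload": {"rows": "-4 0 5 -0.004 0 0.004;-2.5 0 8 0 0 0;0 0 6 0 0 0;0 0 0 0 0 0;0 0 0 0 0 0"}}

```text
time_s: 21.45
ee_pos: [0.4823, -0.0492, 0.3784]
eef_rot: [3.141, 0.0, -1.776]
force: [0.3, 1.1, -1.2]
grip_width: 0.0278
```

Run:
```python
from h import *
plan([.4826,-.0488,.375],yaw=-1.775)
t=ld("top",8);print(atz(t,301,241.5,.108))
c=snap("side",9);crop(c,270,120,340,220,7,"c16")
o=np.array([.4826,-.0488,0]);print("port px",proj(c,o+[0,0,.108]),"tip pred",proj(c,o+[0,0,.1416]),proj(c,o+[0,0,.26]))
```

```text
t 21.45 pos [ 0.4823 -0.0492  0.3784] rpy [ 3.1406e+00  4.0000e-04 -1.7756e+00] q [-0.177  0.103  1.581  0.     1.458  1.598] F [ 0.26  1.05 -1.17] w 0.027752317686718896
shift [-0.4 -0.2  3.4] rv [ 0.001   0.0004 -0.0006] per row [-0.4 -0.2  3.4] [ 0.001   0.0004 -0.0006]
[ 0.48247672 -0.0486147   0.108     ]
port px [[302.28649252 200.811813  ]] tip pred [[302.80206372 191.23671755]] [[304.73106697 155.02908749]]
```

View pics/c16.png

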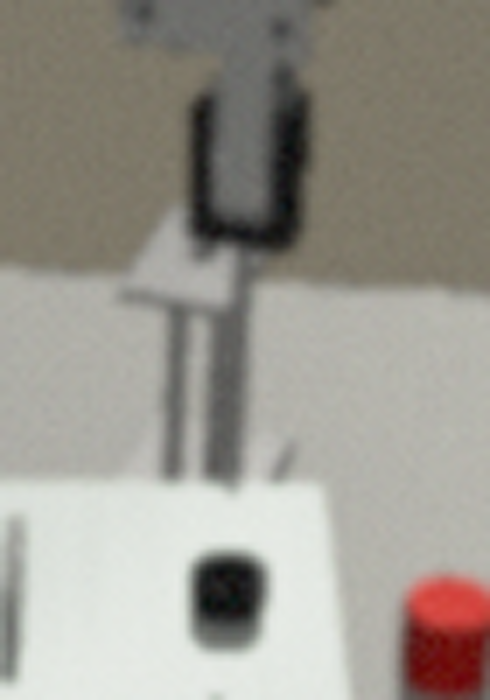

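Run:
```python
from h import *
c=ld("side",9);S=cloud(c)
for r in range(154,194):
    m=[(u,S[r,u].round(4)) for u in range(294,314) if abs(S[r,u,1]+.05)<.03 and S[r,u,2]>.12]
    if m: print(r,[a for a,_ in m],np.mean([b for _,b in m],0).round(4))
p=S[196:216,290:316].reshape(-1,3);p=p[(p[:,2]>.102)&(p[:,2]<.114)];print(len(p),p.mean(0),cv2.minEnclosingCircle(p[:,:2].astype(np.float32)))
crop(c,285,150,325,215,9,"c17")
```

```text
154 [300, 301, 302, 303, 304, 305, 306, 307, 308, 309, 310, 311, 312] [ 0.4793 -0.0353  0.2707]
155 [304, 305, 306, 307, 308, 309, 310, 311] [ 0.4752 -0.0366  0.2672]
156 [304, 305, 306] [ 0.4817 -0.0482  0.2573]
157 [304, 305] [ 0.483  -0.0458  0.2556]
158 [304, 305] [ 0.4828 -0.0455  0.2527]
159 [304, 305] [ 0.4826 -0.0444  0.2502]
160 [303, 304, 305] [ 0.4838 -0.0453  0.2464]
161 [303, 304, 305] [ 0.4837 -0.0471  0.2422]
162 [303, 304, 305] [ 0.4836 -0.0451  0.2402]
163 [303, 304, 305] [ 0.4834 -0.0469  0.2361]
164 [303, 304, 305] [ 0.4833 -0.0445  0.2343]
165 [303, 304, 305] [ 0.4831 -0.047   0.2297]
166 [303, 304, 305] [ 0.483  -0.0458  0.2272]
167 [303, 304, 305] [ 0.4828 -0.0443  0.2249]
168 [303, 304, 305] [ 0.4827 -0.0453  0.2211]
169 [303, 304, 305] [ 0.4826 -0.0465  0.2172]
170 [303, 304, 305] [ 0.4824 -0.0468  0.2138]
171 [303, 304, 305] [ 0.4823 -0.0463  0.2109]
172 [303, 304, 305] [ 0.4821 -0.0447  0.2086]
173 [303, 304, 305] [ 0.482  -0.0475  0.2037]
174 [303, 304, 305] [ 0.4818 -0.0465  0.201 ]
175 [303, 304, 305] [ 0.4817 -0.0469  0.1975]
176 [303, 304] [ 0.4829 -0.045   0.1954]
177 [303, 304] [ 0.4828 -0.0464  0.1912]
178 [303, 304] [ 0.4826 -0.0474  0.1873]
179 [303, 304] [ 0.4825 -0.0468  0.1843]
180 [302, 303, 304] [ 0.4837 -0.0459  0.1815]
181 [302, 303, 304] [ 0.4836 -0.0445  0.1791]
182 [302, 303, 304] [ 0.4834 -0.0466  0.1744]
183 [302, 303, 304] [ 0.4833 -0.0438  0.1729]
184 [302, 303, 304] [ 0.4831 -0.0472  0.1673]
185 [302, 303, 304] [ 0.483  -0.0475  0.1638]
186 [302, 303, 304] [ 0.4828 -0.0482  0.16  ]
187 [302, 303, 304] [ 0.4827 -0.047   0.1573]
188 [302, 303] [ 0.4839 -0.0452  0.155 ]
189 [303] [ 0.4824 -0.0466  0.1507]
190 [303] [ 0.4822 -0.044   0.149 ]
63 [ 0.48199301 -0.04635677  0.1066954 ] ((0.48464435338974, -0.04793998971581459), 0.020218444988131523)
```

View pics/c17.png

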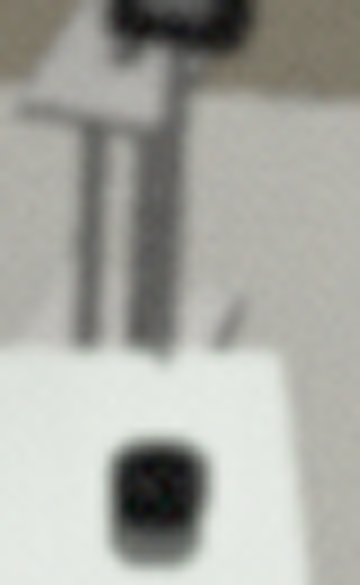

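Run:
```python
from h import *
from station import camera
Ss=[]
for _ in range(6):
    c=camera("side");Ss.append(cloud(c))
S=np.nanmean(Ss,0);np.save("S9.npy",S)
for r in range(194,218):
    print(r,[tuple((S[r,u]*1000).round(1)) for u in (301,302,303,304)])
# columns extents of collar per row by z>.094
for r in range(196,214):
    m=[u for u in range(290,316) if S[r,u,2]>.0935]; print(r,m[:1],m[-1:])
s=np.array([S[r,u] for r in range(158,187) for u in (303,304) ]);print("stem",s.mean(0), "y",s[:,1].mean())
```

```text
194 [(np.float64(488.0), np.float64(-108.7), np.float64(91.4)), (np.float64(485.0), np.float64(-109.8), np.float64(90.8)), (np.float64(481.9), np.float64(-108.4), np.float64(92.0)), (np.float64(478.9), np.float64(-109.6), np.float64(91.4))]
195 [(np.float64(487.8), np.float64(-104.5), np.float64(90.5)), (np.float64(484.8), np.float64(-104.8), np.float64(90.5)), (np.float64(481.7), np.float64(-104.8), np.float64(90.8)), (np.float64(478.7), np.float64(-104.3), np.float64(91.3))]
196 [(np.float64(487.6), np.float64(-98.8), np.float64(90.7)), (np.float64(484.6), np.float64(-99.8), np.float64(90.3)), (np.float64(481.5), np.float64(-98.5), np.float64(91.3)), (np.float64(478.5), np.float64(-99.5), np.float64(90.9))]
197 [(np.float64(487.4), np.float64(-94.4), np.float64(90.0)), (np.float64(484.4), np.float64(-94.7), np.float64(90.1)), (np.float64(481.3), np.float64(-92.4), np.float64(91.8)), (np.float64(478.3), np.float64(-94.8), np.float64(90.4))]
198 [(np.float64(486.9), np.float64(-62.9), np.float64(108.0)), (np.float64(484.0), np.float64(-62.7), np.float64(108.4)), (np.float64(481.0), n
[... 4209 characters left out ...]
t64(480.8), np.float64(1.6), np.float64(90.3)), (np.float64(477.9), np.float64(2.3), np.float64(91.1)), (np.float64(475.1), np.float64(1.5), np.float64(90.7))]
217 [(np.float64(483.4), np.float64(7.6), np.float64(91.1)), (np.float64(480.6), np.float64(6.1), np.float64(90.2)), (np.float64(477.8), np.float64(5.7), np.float64(90.1)), (np.float64(474.9), np.float64(6.9), np.float64(91.2))]
196 [] []
197 [] []
198 [300] [305]
199 [298] [306]
200 [297] [307]
201 [297] [308]
202 [297] [308]
203 [297] [308]
204 [297] [308]
205 [297] [308]
206 [298] [307]
207 [298] [306]
208 [301] [304]
209 [] []
210 [] []
211 [] []
212 [] []
213 [] []
stem [ 0.48354286 -0.05174513  0.20419791] y -0.05174512573720489
```

The stem axis in the side view (y ≈ −0.049, x ≈ 0.4825) and the collar (y −0.0487, x 0.4825) agree within about 1 mm; the stem has 8 mm of radial clearance. Lower in two stages.

>>> {"api": "move_arm", "payload": {"rows": "-0.4 0 5 0.001 0 0;0 0 8 0 0 0;0 0 10 0 0 0;0 0 10 0 0 0;0 0 6 0 0 0;0 0 0 0 0 0;0 0 0 0 0 0"}}

```text
time_s: 22.68
ee_pos: [0.4823, -0.0487, 0.3361]
eef_rot: [3.141, 0.0, -1.776]
force: [0.1, 0.5, -1.0]
grip_width: 0.028
```

Run:
```python
from h import *
plan([.4825,-.0487,.278],yaw=-1.775)
c=snap("side",10);crop(c,285,150,325,215,9,"c18")
```

```text
t 22.675 pos [ 0.4823 -0.0487  0.3361] rpy [ 3.1408e+00  4.0000e-04 -1.7756e+00] q [-0.176  0.128  1.651  0.     1.364  1.599] F [ 0.13  0.54 -1.03] w 0.028039229218843952
shift [-0.  -0.3 58.1] rv [ 0.0008  0.0004 -0.0006] per row [-0.  -0.3 58.1] [ 0.0008  0.0004 -0.0006]
```

View pics/c18.png

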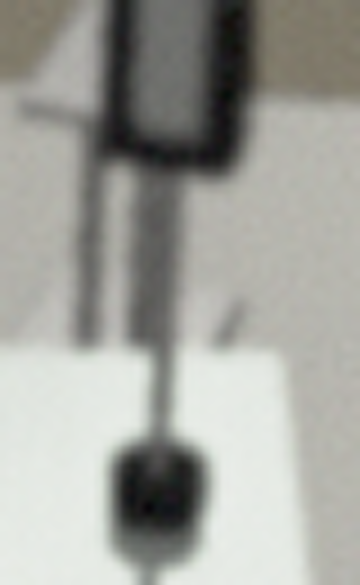

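The stem enters the collar's centre (both at crop x ≈ 160). Continue down.

>>> {"api": "move_arm", "payload": {"rows": "0 -0.2 6 0 0 0;0 0 9 0 0 0;0 0 10 0 0 0;0 0 10 0 0 0;0 0 10 0 0 0;0 0 6 0 0 0;0 0 3 0 0 0;0 0 0 0 0 0;0 0 0 0 0 0;0 0 0 0 0 0"}}

```text
time_s: 23.98
ee_pos: [0.4825, -0.0487, 0.2785]
eef_rot: [3.141, 0.0, -1.776]
force: [-0.5, -0.6, -1.4]
grip_width: 0.028
```

Run:
```python
from h import *
plan([.4825,-.0487,.278],yaw=-1.775)
c=snap("side",11);crop(c,280,145,330,225,7,"c19")
S=cloud(c)
m=[(r,u) for r in range(150,200) for u in range(298,310) if abs(S[r,u,1]+.046)<.008 and .112<S[r,u,2]<.16]
print(len(m),np.array([S[r,u] for r,u in m]).mean(0))
p=S[270:360,270:350].reshape(-1,3);p=p[(p[:,2]>.045)&(p[:,2]<.06)];print("cap",np.median(p[:,2]),cv2.minEnclosingCircle(p[:,:2].astype(np.float32)))
```

```text
t 23.975 pos [ 0.4825 -0.0487  0.2785] rpy [ 3.1412e+00  4.0000e-04 -1.7756e+00] q [-0.176  0.178  1.731  0.     1.234  1.599] F [-0.48 -0.58 -1.45] w 0.02796445493968693
shift [-0.   0.   0.5] rv [ 0.0004  0.0004 -0.0006] per row [-0.   0.   0.5] [ 0.0004  0.0004 -0.0006]
32 [ 0.4830718  -0.04607579  0.13676413]
cap 0.051294086574643405 ((0.4439714848995209, 0.34164732694625854), 0.022031059488654137)
```

View pics/c19.png

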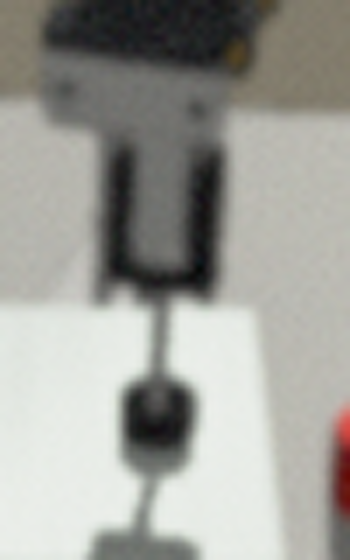

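View pics/side11.png

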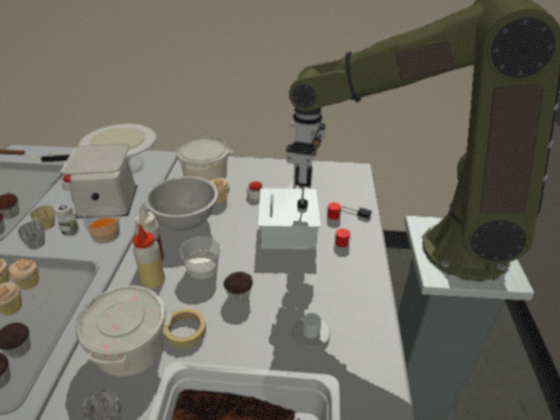

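The stem goes through the collar's centre, the tip is at about 45 mm, and the cap and bystanders are in place. Let it settle and hand in.

>>> {"api": "move_arm", "payload": {"rows": "0 0 0 0 0 0;0 0 0 0 0 0;0 0 0 0 0 0;0 0 0 0 0 0"}}

```text
time_s: 24.52
ee_pos: [0.4826, -0.0488, 0.2788]
eef_rot: [-3.141, 0.0, -1.776]
force: [-0.8, 0.2, -1.0]
grip_width: 0.0281
```

Run:
```python
from h import *
plan([.4825,-.0487,.278],yaw=-1.775)
from station import sensors,ctrl
print(np.abs(sensors.get_obs()["joint_vel"]).max())
print(ctrl.hand_in())
```

```text
t 24.525 pos [ 0.4826 -0.0488  0.2788] rpy [-3.1414e+00  5.0000e-04 -1.7757e+00] q [-0.176  0.177  1.73   0.     1.234  1.599] F [-0.78  0.18 -1.04] w 0.028067236440675884
shift [-0.1  0.1  0.8] rv [-0.0002  0.0005 -0.0007] per row [-0.1  0.1  0.8] [-0.0002  0.0005 -0.0007]
0.0009742507201482883
the job is handed in; nothing more can be done
None
```

I parked the aluminium cap on the drying peg, then lowered the large probe through the open port. I handed the job in at about 24.5 s with the probe still held there.

**Last checks:**
- **Cap:** its top measures about 51 mm above the table (52 mm expected if seated). It stands upright and let go, about 3 mm or less off the peg's centre.
- **Probe:** the stem is within about 1 mm of the port axis and upright. The tip is at about 45 mm, worked out from the gripper's height. The arm was still, the grip width was 28 mm, and the force readings showed no sign of contact.
- **Bystanders:** the cup, cupcakes and timer look unmoved in the final picture; I did not re-measure them.

**What disagreed:**
- **Small probe:** the small look-alike probe was seen toppled after my first move and now lies on the table. It seemed to be only balanced on its stem, and my fingers should have passed well above it, but I can't say for certain why it fell.
- **Cameras:** the side camera read up to about 3 mm differently in y from the top camera on some objects. They agreed within 1 mm at the port.

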